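# Set up the etch test: index the hex test bars and load the reagent carrier

### The job

Set up the etch test. Roll every hexagonal bar on the green mat, flat by flat, until its orange-striped flat lies on top, leaving the bars lying flat on the mat and never lifting them more than about 4 cm off it. Stand every reagent bottle upright in the blue carrier, one per cell, and leave the tape roll and the marker pen where they are.

Things in the scene. Friction and masses are not known exactly. Their poses are not given: they have to be found in the camera images.
- bar_a_center (a point): Centre of a hexagonal aluminium test bar lying on the mat: 66 mm long, 40 mm across flats (46 mm across corners, each flat 23 mm wide), 0.25 kg; lying on a flat, its centre is 20 mm above the mat. x axis runs along the bar; the z axis is the outward normal of its marked flat, the one with the orange stripe (a small orange tick on each end face points to that flat too). One roll over an edge turns it 60 degrees and carries it 23 mm sideways. May be absent.
- bar_b_center (a point): Centre of a hexagonal aluminium test bar lying on the mat: 66 mm long, 40 mm across flats (46 mm across corners, each flat 23 mm wide), 0.25 kg; lying on a flat, its centre is 20 mm above the mat. x axis runs along the bar; the z axis is the outward normal of its marked flat, the one with the orange stripe (a small orange tick on each end face points to that flat too). One roll over an edge turns it 60 degrees and carries it 23 mm sideways. May be absent.
- bar_c_center (a point): Centre of a hexagonal aluminium test bar lying on the mat: 66 mm long, 40 mm across flats (46 mm across corners, each flat 23 mm wide), 0.25 kg; lying on a flat, its centre is 20 mm above the mat. x axis runs along the bar; the z axis is the outward normal of its marked flat, the one with the orange stripe (a small orange tick on each end face points to that flat too). One roll over an edge turns it 60 degrees and carries it 23 mm sideways. May be absent.
- bottle_a_mid (a point): Half-way up the axis of a reagent bottle, brown glass with blue cap and green label: 34 mm diameter, 71 mm tall, 0.07 kg; the topmost 12 mm is a cap of 23 mm diameter. z axis up. Origin 35.5 mm above its foot. May be absent.
- bottle_b_mid (a point): Half-way up the axis of a reagent bottle, white with white cap and red label: 34 mm diameter, 59 mm tall, 0.07 kg; the topmost 12 mm is a cap of 23 mm diameter. z axis up. Origin 29.5 mm above its foot. May be absent.
- bottle_c_mid (a point): Half-way up the axis of a reagent bottle, brown glass with black cap and blue label: 34 mm diameter, 63 mm tall, 0.07 kg; the topmost 12 mm is a cap of 23 mm diameter. z axis up. Origin 31.5 mm above its foot. May be absent.
- bottle_d_mid (a point): Half-way up the axis of a reagent bottle, brown glass with blue cap and green label (the second one of that look): 34 mm diameter, 71 mm tall, 0.07 kg; the topmost 12 mm is a cap of 23 mm diameter. z axis up. Origin 35.5 mm above its foot. May be absent.
- mat: Green rubber mat fixed on the table, 220 mm (its x) by 500 mm (its y), 2 mm thick, with a white border line; origin at the centre of its underside, z up. Bars lie on it roughly along its x, about 140 mm apart. A computer monitor stands on the table some 10 to 20 cm beyond its far long edge: keep the wrist clear of it.
- carrier: Blue divided bottle carrier fixed on the table: 124 x 124 mm, 36 mm high, four square cells (2 x 2) 56 mm wide inside, floor 4 mm thick, walls 4 mm; cell centres at x, y = +-30 mm in its frame; origin at the centre of its underside, z up.
- tape_roll: Roll of tape lying loose on the table, 61 mm diameter, 19 mm high, origin at the centre of its underside; a bystander.
- marker_red: Red and white marker pen, 144 mm long, lying loose on the table; a bystander.
There are look-alikes about, which are no part of the job. There is more than one size of the carrier; the one meant has the size given above.

How it is judged:
By the outcome, as a careful person would: the job done as asked, in the order asked, and still so for the second after the job is handed in, with the robot touching nothing.
Of bar_a, bar_b, bar_c only 2 to 3 are there at a start; the rules pass over those that are not, and their reading is None.
Of bottle_a, bottle_b, bottle_c, bottle_d only 3 to 4 are there at a start; the rules pass over those that are not, and their reading is None.
At some moment in a run one of bar_a, bar_b, bar_c may be knocked a few centimetres aside while the robot is not near it.
Once in a run the grip may slacken for a moment while it holds something.
It also fails if it takes over 210 s, if anything falls off the work surface, if the arm or the gripper's body presses on something with over 40 N, if the wrist force passes 120 N, or if a joint passes its speed limit or range.

### The arm

A 6-joint arm with a two-finger parallel gripper is mounted at the origin on a cart in front of the work surface, level with it; the furniture and walls round the work are solid. World frame = base frame: x ahead of the robot, y to its left, z up, the work surface at z = 0. Lengths are in m, angles in rad, forces in N, time in s.
With the tool pointing down it reaches from about 0.35 to 0.975 m from the base axis. Payload 17.4 kg.
Tool frame: the origin (TCP) lies on the centre line of the jaws, within the pads' length; the fingertips stand 19 mm ahead of it and the grasp point (between the pads) is the TCP (tcp_to_tips is the distance from the TCP to the fingertips, in m); z points along the fingers, y is the line along which they close (so a half turn about z gives the same grasp; the last joint's range is limited). The gripper opens to 85 mm and grips with 20 to 120 N. Pads are 22 mm wide; open, the fingers measure 114 mm over their backs; the gripper's body (76 mm by 85 mm) begins 54 mm behind the grasp point. The pads swing forward as they close: fully open they stand 13 mm farther back than shut.
Start: joints at [-1.198, 0.116, 1.442, -0, 1.584, -0.038], TCP at [0.27, -0.619, 0.25] pointing down, gripper open.
Joint ranges: [-2.83, 2.83], [-0.83, 2.19], [0.07, 2.5], [-1.14, 4.28], [0.01, 3], [-2.97, 2.97]. Speed limits (rad/s): [1.89, 1.89, 2.22, 3.14, 3.14, 3.14].

### API

Orientations are given as a unit quaternion [w, x, y, z].
In Python, from rig import * gives the robot as it stands. The module is installed in compiled form; this text tells all that it offers.
- The arm moves only by the shell command python3 -m handwheel 'ROWS' [FORCE]. ROWS is JSON, a list of rows, each a list of 7 numbers: the opening, from 0 (shut) to 1 (fully open), then the shift along the tool's x, y, z in m, then the turn, a rotation vector about the tool's x, y, z in rad. A call has 1 to 8 rows; each row shifts and turns the commanded pose from where the row before left it, along the tool's axes as they then stand; what a row does not reach is not made up. A row lasts 1/8 s, in which the tool goes at most 62.5 mm and 10.7 degrees, less where a joint would pass 70% of its speed; a pose out of reach is approached as far as the arm can. A call is refused whole if a number of a shift passes 0.0625 or a number of a turn 0.188, either way. A call with a gripper value outside its range is refused whole. The fingers move at their own pace and stop on an object; FORCE is the grip in N (left out, the last holds). Time passes only in rows, so rows that do not move let the fingers close. It gives the time, the measured TCP pose, the force, the opening and the grip force at its end, in the units of the state.
- sense(): the state, without advancing time (a new reading comes with each control period).
- camera(name): name is "side" or "top"; returns the picture (384x512x3 uint8, red, green, blue); there is no depth.
- camera_info(name): a dict with "mtx" (3x3 intrinsics, pixels), "k1" (the pictures are not rectified: a ray, as slopes to the right and down, at radius r is drawn at 1 + k1 r^2 times it, then the intrinsics apply), "camera_from_world" (4x4, takes a point from world to camera coordinates). Camera axes: x right, y down, z forward; pixel columns grow to the right and rows downward; lengths in m; the calibration is good to about 2 mm. A picture is of the moment at which its call begins. camera_info takes no time and is no camera call.
- job_done(): hands the job in; it is judged then, once.
The state is a dict: "t": time; "joint_positions": joint angles; "joint_vel": joint speeds; "joint_torque": joint torques, N m; "eef_pos": TCP position; "tool_rot": TCP orientation; "ft_force": force on the tool from outside, world axes, zero at the start; "wrist_torque": the same for the moment, N m; "gripper_width": opening from 0.0 (shut) to 1.0 (fully open); "finger_force": force on a finger pad.
Only numpy, scipy, OpenCV 4.12 (cv2) and the standard library are available. Lean on these libraries where they do the work, as an engineer would, in place of code of your own. Each camera call takes 0.05 s, during which the arm holds its last target. There are 200 camera calls.

## Working session

There is one attempt and no reset: what is moved stays moved. The work goes in short steps, Python scripts to look and compute and a shell command to move; the robot and the scene stay as the last step left them, time stands still between calls to the robot, and variables do not carry over. Pictures are saved under pics/ and viewed, at most 14 in all, crops included, and the job is handed in when it is done.

```bash
mkdir -p pics
cat > h.py <<'E'
from rig import *
import numpy as np, cv2
from scipy.spatial.transform import Rotation as R
def info(n):
    d=camera_info(n); return np.array(d["mtx"]),d["k1"],np.array(d["camera_from_world"])
def ray(n,u,v):
    K,k,T=info(n); p=np.linalg.inv(K)@[u,v,1]; d=p[:2]; s=d.copy()
    for _ in range(30): s=d/(1+k*(s@s))
    Rt=T[:3,:3]; o=-Rt.T@T[:3,3]; return o,Rt.T@np.array([s[0],s[1],1])
def onz(n,u,v,z):
    o,d=ray(n,u,v); return o+d*(z-o[2])/d[2]
def proj(n,P):
    K,k,T=info(n); c=T[:3,:3]@np.array(P,float)+T[:3,3]; s=c[:2]/c[2]; s=s*(1+k*(s@s)); return (K@[s[0],s[1],1])[:2]
def shot(n,f):
    im=camera(n); cv2.imwrite(f"pics/{f}_raw.png",im[:,:,::-1]); return im
def crop(im,f,x0,y0,x1,y1,s):
    cv2.imwrite(f"pics/{f}.png",cv2.resize(im[y0:y1,x0:x1,::-1],None,fx=s,fy=s,interpolation=cv2.INTER_CUBIC))
E
python3 - <<'E'
from h import *
for n in("top","side"):
    im=shot(n,n+"0"); crop(im,n+"0",0,0,512,384,1.5625)
    o,d=ray(n,256,192); print(n,o.round(3),d.round(3),info(n)[0].round(1).tolist())
s=sense(); print({k:np.round(v,3).tolist() for k,v in s.items()})
E
```

```text
top [ 0.272 -0.04   1.592] [ 0.237  0.007 -0.972] [[472.2, 0.0, 258.4], [0.0, 472.2, 200.5], [0.0, 0.0, 1.0]]
side [-0.234  0.815  0.892] [ 0.574 -0.572 -0.586] [[435.5, 0.0, 251.5], [0.0, 435.5, 188.2], [0.0, 0.0, 1.0]]
{'t': 0.1, 'joint_positions': [-1.198, 0.116, 1.442, -0.0, 1.584, -0.038], 'joint_vel': [0.002, -0.0, 0.001, -0.002, 0.0, -0.001], 'joint_torque': [0.0, -73.367, -63.379, -0.0, 0.005, -0.0], 'eef_pos': [0.269, -0.619, 0.25], 'tool_rot': [-0.001, 0.979, 0.204, -0.0], 'ft_force': [0.844, -0.299, -0.013], 'wrist_torque': [-0.013, 0.033, -0.025], 'finger_force': 0.0, 'gripper_width': 1.004}
```

View pics/top0.png

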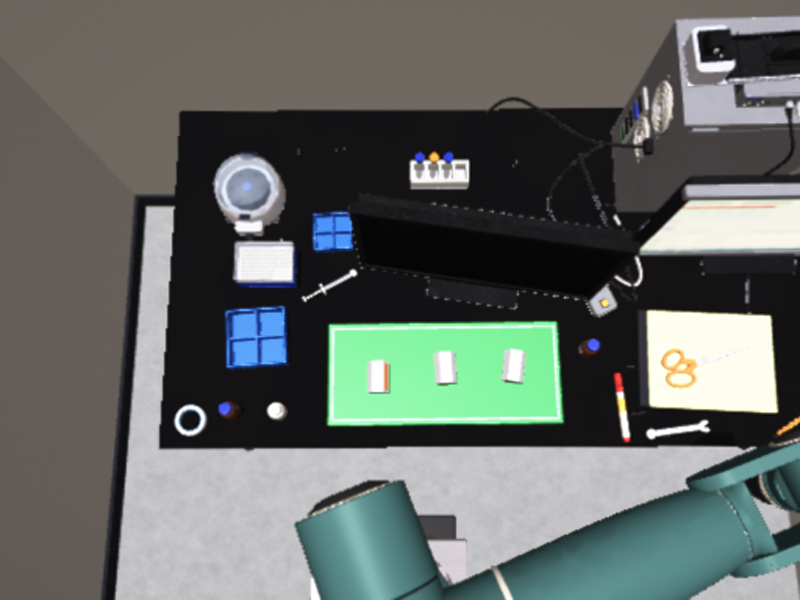

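View pics/side0.png

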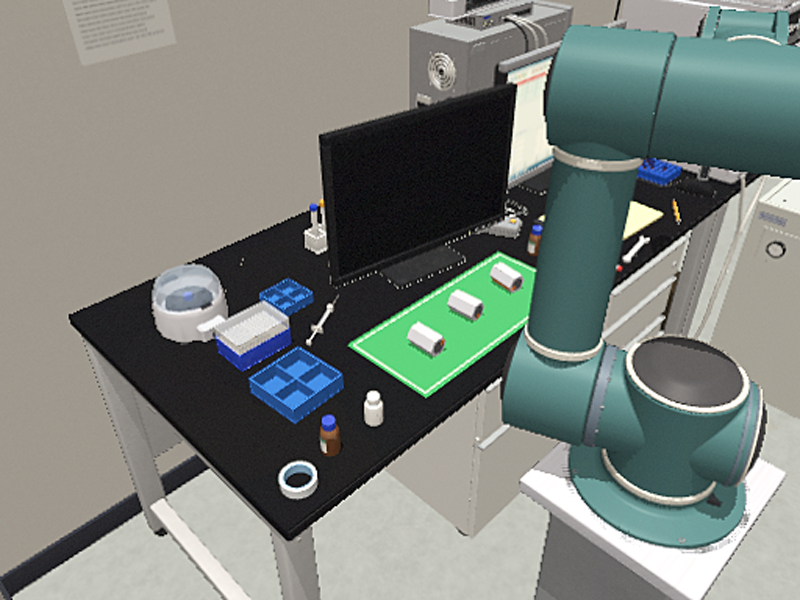

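The pictures show three light bars on the green mat (top view, 800x600 scale: (379,377), (445,367), (513,366)), with an orange stripe visible only on the left one. Blue-capped brown bottles are at (228,409) and (590,346), and a white bottle is at (276,410). There are two blue carriers: a large one at (256,337) and a smaller one at (333,231).

Run:
```python
from h import *
top=cv2.imread("pics/top0_raw.png")[:,:,::-1]; side=cv2.imread("pics/side0_raw.png")[:,:,::-1]
a=cv2.resize(top[218:262,220:352],None,fx=6,fy=6,interpolation=cv2.INTER_CUBIC)
b=cv2.resize(side[160:235,250:352],None,fx=4,fy=4,interpolation=cv2.INTER_CUBIC)
c=cv2.resize(top[120:290,100:220],None,fx=1.7,fy=1.7,interpolation=cv2.INTER_CUBIC)
cv=np.zeros((a.shape[0]+300,800,3),np.uint8); cv[:a.shape[0],:a.shape[1]]=a; cv[a.shape[0]:,:b.shape[1]]=b; cv[a.shape[0]:a.shape[0]+c.shape[0],420:420+c.shape[1]]=c
cv2.imwrite("pics/bars0.png",cv[:,:,::-1])
def comps(n,im,lo,hi,z,mn,zs=""):
    hsv=cv2.cvtColor(np.ascontiguousarray(im),cv2.COLOR_RGB2HSV); m=cv2.inRange(hsv,lo,hi)
    for c in cv2.findContours(m,cv2.RETR_EXTERNAL,cv2.CHAIN_APPROX_NONE)[0]:
        if cv2.contourArea(c)>=mn:
            r=cv2.minAreaRect(c); u,v=r[0]; P=onz(n,u,v,z)
            if -1<P[1]<1 and .2<P[0]<1.2: print(n,zs,np.round(r[0],1),np.round(r[1],1),round(r[2]),cv2.contourArea(c),P.round(4), [onz(n,*q,z).round(3)[:2].tolist() for q in cv2.boxPoints(r)] if mn>=60 else "")
comps("top",top,(100,120,60),(130,255,255),.036,300,"carrier")
comps("top",top,(100,120,60),(130,255,255),.071,8,"bluecap")
comps("top",top,(50,80,60),(80,255,255),.002,2000,"mat")
comps("top",top,(0,0,110),(179,70,255),.042,60,"white")
comps("top",top,(3,130,80),(20,255,255),.03,5,"orange/brown")
comps("side",side,(3,130,60),(20,255,255),.03,5,"orange/brown")
```

```text
top carrier [163.2 215.6] [38.9 40.7] 86 1460.5 [0.5715 0.2832 0.036 ] [[0.634, 0.358], [0.643, 0.222], [0.51, 0.209], [0.502, 0.343]]
top carrier [213. 148.] [26. 26.] 90 608.0 [0.8081 0.12   0.036 ] [[0.856, 0.166], [0.855, 0.075], [0.761, 0.075], [0.761, 0.164]]
top bluecap [143. 261.] [8. 8.] 90 48.5 [0.4174 0.3344 0.071 ] 
top bluecap [380.  220.5] [7.8 7.8] 45 46.0 [ 0.5433 -0.4312  0.071 ] 
top bluecap [163.2 215.6] [38.9 40.7] 86 1460.5 [0.5648 0.276  0.071 ] 
top bluecap [175.4 179.2] [20.  42.5] 60 85.5 [0.6877 0.2399 0.071 ] 
top bluecap [213. 148.] [26. 26.] 90 608.0 [0.7961 0.1164 0.071 ] 
top bluecap [286.5  99.5] [5.7 5.7] 45 28.0 [ 0.97   -0.1354  0.071 ] 
top bluecap [268. 100.] [5.7 5.7] 45 28.0 [ 0.9687 -0.0715  0.071 ] 
top bluecap [406.5  70.5] [9. 3.] 90 18.0 [ 1.0725 -0.5541  0.071 ] 
top mat [284.2 238.6] [ 66.3 151.1] 89 9707.5 [ 0.4956 -0.1223  0.002 ] [[0.609, 0.137], [0.611, -0.382], [0.386, -0.372], [0.384, 0.13]]
top white [224.1 325.3] [14.3 50.1] 69 111.0 [0.2156 0.0754 0.042 ] [[0.209, 0.157], [0.263, 0.01], [0.222, -0.007], [0.169, 0.14]]
top white [
[... 2199 characters left out ...]
33.] 0 308.0 [ 1.0981 -0.6242  0.042 ] [[1.036, -0.597], [1.162, -0.606], [1.161, -0.652], [1.035, -0.642]]
top white [471.6  44.5] [70.2 80. ] 89 3172.5 [ 1.183  -0.7988  0.042 ] [[1.323, -0.667], [1.319, -0.949], [1.048, -0.925], [1.049, -0.65]]
top orange/brown [504.5 272.3] [ 4.1 17.7] 59 46.5 [ 0.3791 -0.8272  0.03  ] 
top orange/brown [246.5 240.5] [15.  1.] 90 14.5 [0.4861 0.0046 0.03  ] 
top orange/brown [434.  235.5] [23. 20.] 90 333.5 [ 0.4993 -0.6152  0.03  ] 
top orange/brown [277. 100.] [5.7 5.7] 45 25.5 [ 0.9872 -0.1043  0.03  ] 
side orange/brown [211.3 281.7] [18.7 11.8] 85 129.5 [0.4095 0.3408 0.03  ] 
side orange/brown [342. 156.] [14.  6.] 90 24.5 [ 0.5415 -0.4205  0.03  ]
```

View pics/bars0.png

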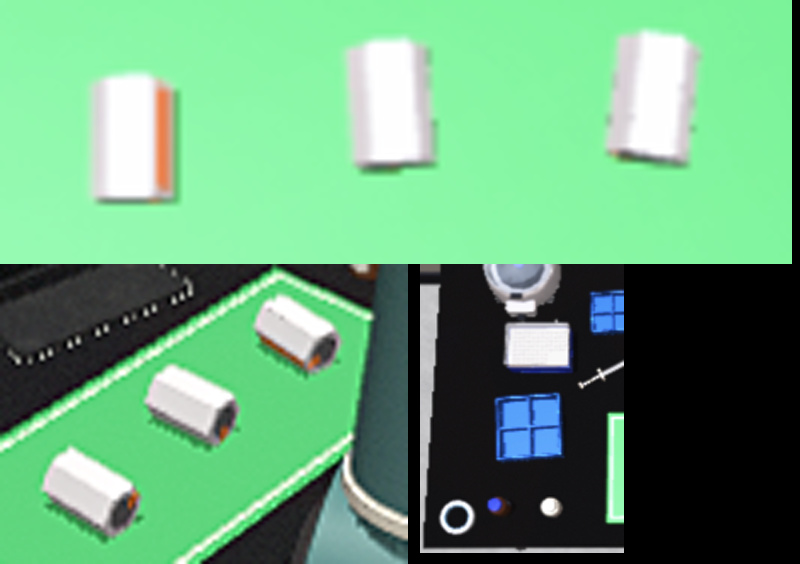

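The left bar's stripe is on its upper flat on the -y side, so it needs one roll toward +y. The right bar's stripe is on its lower flat on the +y side, so it needs two rolls toward -y. The middle bar is still unclear.

Carrier candidates are (256,337), which measures about 130 mm, and (333,231), about 90 mm. The 124 mm carrier asked for is the large one with four equal cells, confirmed in the crop.

I'll turn the tool first and measure again.

```bash
python3 -m handwheel '[[1,0,0,0,0,0,-0.166],[1,0,0,0,0,0,-0.166],[1,0,0,0,0,0,-0.166],[1,0,0,0,0,0,-0.166],[1,0,0,0,0,0,-0.166],[1,0,0,0,0,0,-0.166],[1,0,0,0,0,0,-0.166]]' 60
cat >> h.py <<'E'
def bars(im):
    "silhouette centres (x,y), yaw deg, size"
    hsv=cv2.cvtColor(np.ascontiguousarray(im),cv2.COLOR_RGB2HSV)
    g=cv2.inRange(hsv,(45,60,60),(85,255,255)); reg=np.zeros_like(g)
    box=np.array([proj("top",(x,y,.002)) for x,y in((.395,.115),(.395,-.36),(.60,-.36),(.60,.115))])
    cv2.fillConvexPoly(reg,box.astype(np.int32),255); m=cv2.bitwise_and(255-g,reg); out=[]
    for c in cv2.findContours(m,cv2.RETR_EXTERNAL,cv2.CHAIN_APPROX_NONE)[0]:
        if 120<cv2.contourArea(c)<450:
            w=np.array([onz("top",*p[0],.022)[:2] for p in c],np.float32); r=cv2.minAreaRect(w)
            b=cv2.boxPoints(r); e=[b[1]-b[0],b[2]-b[1]]; l=max(e,key=np.linalg.norm); l=l*np.sign(l[0])
            out.append((np.round(r[0],4).tolist(),round(float(np.degrees(np.arctan2(l[1],l[0]))),1),np.round(sorted(r[1]),3).tolist(),cv2.boundingRect(c)))
    return sorted(out,key=lambda o:-o[0][1])
def go(x,y,z,yaw=90,tilt=0):
    "pose TCP (x,y,z), tool y-axis yaw: yaw = heading of tool x in deg, tilt = turn about tool y; prints shift in current tool axes + turn"
    s=sense(); q=s["tool_rot"]; C=R.from_quat([q[1],q[2],q[3],q[0]])
    T=R.from_euler('z',yaw,degrees=True)*R.from_euler('x',180,degrees=True)*R.from_euler('y',tilt,degrees=True)
    d=C.inv().apply(np.array([x,y,z])-s["eef_pos"]); print("shift",d.round(4),"turn",(C.inv()*T).as_rotvec().round(3),"at",np.round(s["eef_pos"],4), "t",round(s["t"],1))
E
python3 - <<'E'
from h import *
im=shot("top","top1"); sd=shot("side","side1")
for b in bars(im): print(b)
a=cv2.resize(sd[190:222,300:340],None,fx=9,fy=9,interpolation=cv2.INTER_CUBIC)
a2=cv2.resize(im[218:262,260:352],None,fx=4,fy=4,interpolation=cv2.INTER_CUBIC)
g=np.clip((im[60:290,100:420].astype(float)/255)**.45*255,0,255).astype(np.uint8)
b=cv2.resize(g,None,fx=1.35,fy=1.35)
cv=np.zeros((600,800,3),np.uint8); cv[:288,:360]=a; cv[:176,370:738]=a2; cv[289:289+b.shape[0],:b.shape[1]]=b
cv2.imwrite("pics/z1.png",cv[:,:,::-1])
x,y=bars(im)[-1][0]; go(x,y,.20)
E
```

```text
t: 0.98
eef_pos: [0.2695, -0.6187, 0.2498]
tool_rot: [-0.0, 0.704, 0.71, 0.0]
ft_force: [0.1, -0.5, -0.5]
gripper_width: 1.0
finger_force: 0.0
([0.4875, 0.0216], -0.1, [0.044, 0.071], (235, 230, 14, 22))
([0.5067, -0.1226], -0.9, [0.044, 0.071], (278, 224, 14, 22))
([0.5091, -0.2695], -9.1, [0.045, 0.071], (321, 223, 16, 22))
shift [0.3482 0.2411 0.0501] turn [-0.    -0.001  0.004] at [ 0.2695 -0.6188  0.2499] t 1.1
```

View pics/z1.png

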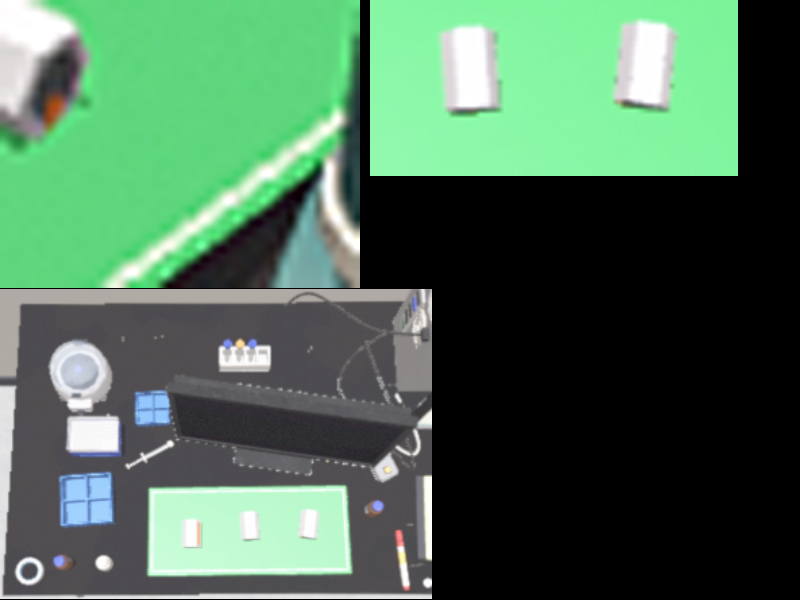

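The middle bar's tick points straight down, so it needs three rolls (I'll verify after the first). There is no black-capped bottle, so there are three bottles. I'm moving above the right bar and refining the yaws.

```bash
python3 -m handwheel '[[1,0.0435,0.03,0,0,0,0],[1,0.0435,0.03,0,0,0,0],[1,0.0435,0.03,0,0,0,0],[1,0.0435,0.03,0,0,0,0],[1,0.0435,0.03,0,0,0,0],[1,0.0435,0.03,0,0,0,0],[1,0.0435,0.03,0.025,0,-0.15,0],[1,0.0435,0.03,0.025,0,-0.15,0]]'
cat >> h.py <<'E'
def yaws(im):
    hsv=cv2.cvtColor(np.ascontiguousarray(im),cv2.COLOR_RGB2HSV); g=cv2.inRange(hsv,(45,60,60),(85,255,255)); o=[]
    for b in bars(im):
        x,y,w,h=b[3]; L=[];Rr=[]
        for v in range(y+4,y+h-4):
            c=np.where(g[v,x-2:x+w+2]==0)[0]; L.append(onz("top",x-2+c[0]-.5,v,.022)); Rr.append(onz("top",x-2+c[-1]+.5,v,.022))
        f=[np.degrees(np.arctan(np.polyfit(*np.array(q)[:,:2].T,1)[0])) for q in(L,Rr)]; o.append((b[0],np.round(f,1).tolist()))
    return o
E
python3 - <<'E'
from h import *
for k in("top0_raw","top1_raw"): print(yaws(cv2.imread(f"pics/{k}.png")[:,:,::-1]))
go(.509,-.2695,.022,90,-30)
E
```

```text
t: 2.08
eef_pos: [0.5098, -0.2736, 0.1946]
tool_rot: [0.109, 0.7, 0.698, -0.106]
ft_force: [0.2, -0.4, -0.3]
gripper_width: 1.005
finger_force: 0.0
[([0.4875, 0.0216], [0.3, -0.1]), ([0.5067, -0.1226], [0.7, 0.3]), ([0.5091, -0.2695], [-10.2, -9.0])]
[([0.4875, 0.0216], [0.3, -0.1]), ([0.5067, -0.1226], [0.7, 0.3]), ([0.5091, -0.2695], [-10.2, -9.0])]
shift [ 0.0558 -0.0017  0.1634] turn [ 0.004 -0.218 -0.004] at [ 0.5098 -0.2736  0.1946] t 2.1
```

Run:
```python
from h import *
go(.509,-.2695,.022,80.4,-30)
s=sense();C=R.from_quat(np.roll(s["tool_rot"],-1)); T=R.from_euler('z',80.4,degrees=True)*R.from_euler('x',180,degrees=True)*R.from_euler('y',-30,degrees=True)
P=np.array([.509,-.2695,.022])-T.apply([0,0,.07]); print("pre",C.inv().apply(P-s["eef_pos"]).round(4))
```

```text
shift [ 0.0558 -0.0017  0.1634] turn [ 0.071 -0.218  0.15 ] at [ 0.5098 -0.2736  0.1946] t 2.1
pre [0.0705 0.0044 0.0952]
```

```bash
python3 -m handwheel '[[1,0.035,0.002,0.0476,0,0,0],[1,0.0355,0.002,0.0476,0,0,0],[1,0,0,0,0.0355,-0.109,0.075],[1,0,0,0,0.0355,-0.109,0.075],[1,0,0,0,0,0,0]]'
python3 -c "
from h import *
go(.509,-.2695,.022,80.4,-30)"
```

```text
t: 2.7
eef_pos: [0.5129, -0.2343, 0.0813]
tool_rot: [0.164, 0.737, 0.626, -0.197]
ft_force: [0.7, 0.4, 0.1]
gripper_width: 0.996
finger_force: 0.0
shift [-0.0013  0.0022  0.069 ] turn [-0.003 -0.005  0.005] at [ 0.5129 -0.2343  0.0813] t 2.7
```

```bash
python3 -m handwheel '[[1,-0.001,0.002,0.033,0,0,0],[1,0,0,0.025,0,0,0],[1,0,0,0.008,0,0,0],[1,0,0,0,0,0,0]]'; python3 -m handwheel '[[0.6,0,0,0,0,0,0],[0.6,0,0,0,0,0,0],[0.6,0,0,0,0,0,0],[0.6,0,0,0,0,0,0]]' 60
```

```text
t: 3.2
eef_pos: [0.5089, -0.2691, 0.0258]
tool_rot: [0.164, 0.737, 0.626, -0.197]
ft_force: [0.6, 0.5, 0.1]
gripper_width: 0.999
finger_force: 0.0
t: 3.7
eef_pos: [0.5096, -0.2687, 0.0268]
tool_rot: [0.165, 0.737, 0.626, -0.197]
ft_force: [-1.9, 1.6, 6.7]
gripper_width: 0.762
finger_force: 67.5
```

```bash
python3 -m handwheel '[[0.6,-0.006,0,-0.0104,0,0,0],[0.6,0,0,0,0,0.1745,0],[0.6,0,0,0,0,0.1745,0],[0.6,0,0,0,0,0.1745,0],[0.6,0,0,0,0,0.1745,0],[0.6,0,0,0,0,0.1745,0],[0.6,0,0,0,0,0.1745,0],[0.6,0,0,0,0,0,0]]' 60
python3 -c "
from h import *
im=shot('side','s2');crop(im,'s2',210,130,370,250,5)
go(.509,-.2695,.026,80.4,30)"
```

```text
t: 4.7
eef_pos: [0.5085, -0.2702, 0.0369]
tool_rot: [-0.171, 0.737, 0.623, 0.197]
ft_force: [-1.6, -0.1, -3.8]
gripper_width: 0.767
finger_force: 67.3
shift [-0.0055  0.0003  0.0098] turn [-0.007 -0.002 -0.   ] at [ 0.5088 -0.2697  0.0373] t 4.8
```

View pics/s2.png

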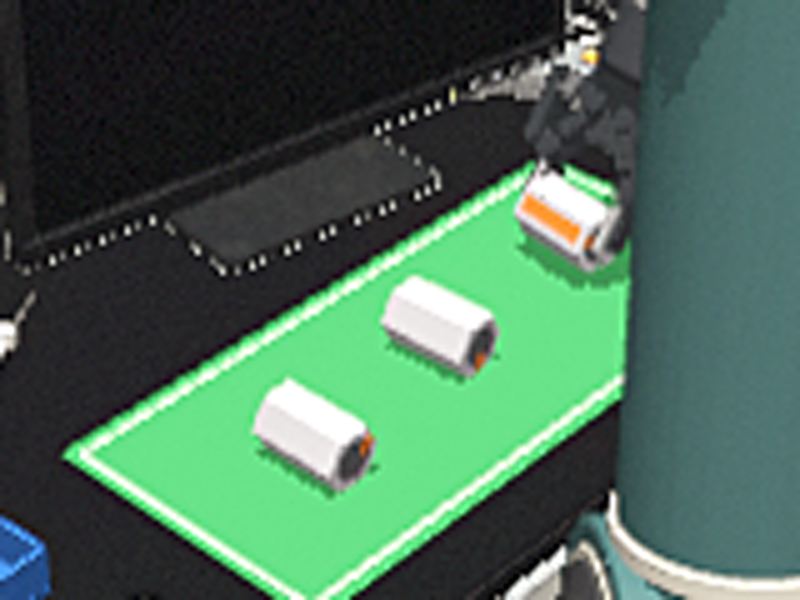

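Rolling in the grip works: the stripe on the right bar is now on its +y upper flat at (550,215). I'll set it down, re-grip and do the second roll.

```bash
python3 -m handwheel '[[0.6,-0.0055,0,0.0098,0,0,0],[1,0,0,0,0,0,0],[1,0,0,0,0,0,0],[1,0,0,0,0,0,0]]' 60
python3 -m handwheel '[[1,0,0,0,0,-0.1745,0],[1,0,0,0,0,-0.1745,0],[1,0,0,0,0,-0.1745,0],[1,0,0,0,0,-0.1745,0],[1,0,0,0,0,-0.1745,0],[1,0,0,0,0,-0.1745,0],[1,0,0,0,0,0,0]]'
python3 -m handwheel '[[0.6,0,0,0,0,0,0],[0.6,0,0,0,0,0,0],[0.6,0,0,0,0,0,0],[0.6,0,0,0,0,0,0]]' 60
python3 -m handwheel '[[0.6,-0.006,0,-0.0104,0,0,0],[0.6,0,0,0,0,0.1745,0],[0.6,0,0,0,0,0.1745,0],[0.6,0,0,0,0,0.1745,0],[0.6,0,0,0,0,0.1745,0],[0.6,0,0,0,0,0.1745,0],[0.6,0,0,0,0,0.1745,0],[0.6,0,0,0,0,0,0]]' 60
python3 -c "
from h import *
im=shot('side','s3')
go(.509,-.2695,.026,80.4,30)"
```

```text
t: 5.25
eef_pos: [0.5093, -0.2685, 0.0267]
tool_rot: [-0.17, 0.736, 0.624, 0.197]
ft_force: [0.7, -0.6, 0.5]
gripper_width: 0.999
finger_force: 0.0
t: 6.12
eef_pos: [0.5092, -0.2669, 0.0255]
tool_rot: [0.164, 0.735, 0.627, -0.198]
ft_force: [0.2, 0.6, 0.4]
gripper_width: 1.001
finger_force: 0.0
t: 6.62
eef_pos: [0.5092, -0.2693, 0.0269]
tool_rot: [0.164, 0.737, 0.625, -0.197]
ft_force: [-0.9, 1.4, 5.6]
gripper_width: 0.76
finger_force: 67.7
t: 7.62
eef_pos: [0.5082, -0.2703, 0.0373]
tool_rot: [-0.171, 0.737, 0.623, 0.198]
ft_force: [0.4, -0.5, -3.6]
gripper_width: 0.762
finger_force: 67.3
shift [-0.0056  0.0005  0.0103] turn [-0.007 -0.003 -0.001] at [ 0.5085 -0.2698  0.0377] t 7.7
```

```bash
python3 -m handwheel '[[0.6,-0.0056,0,0.0103,0,0,0],[1,0,0,0,0,0,0],[1,0,0,0,0,0,0],[1,0,0,0,0,0,0],[1,0,0,-0.05,0,0,0],[1,0,0,-0.06,0,0,0],[1,0,0,-0.06,0,0,0],[1,0,0,0,0,0,0]]' 60
python3 - <<'E'
from h import *
t=shot('top','t4'); s=shot('side','s4'); print(yaws(t))
a=cv2.resize(t[218:272,220:360],None,fx=5,fy=5); b=cv2.resize(s[150:235,245:362],None,fx=3.5,fy=3.5)
cv=np.zeros((600,800,3),np.uint8); cv[:a.shape[0],:a.shape[1]]=a; cv[280:280+b.shape[0],:b.shape[1]]=b; cv2.imwrite("pics/c4.png",cv[:,:,::-1])
E
```

```text
t: 8.68
eef_pos: [0.4965, -0.3555, 0.178]
tool_rot: [-0.167, 0.737, 0.624, 0.197]
ft_force: [-0.0, 0.8, -0.1]
gripper_width: 0.999
finger_force: 0.0
[([0.4875, 0.0216], [0.3, -0.1]), ([0.5065, -0.1226], [0.7, 0.3]), ([0.5129, -0.2646], [-8.1, -8.4])]
```

View pics/c4.png

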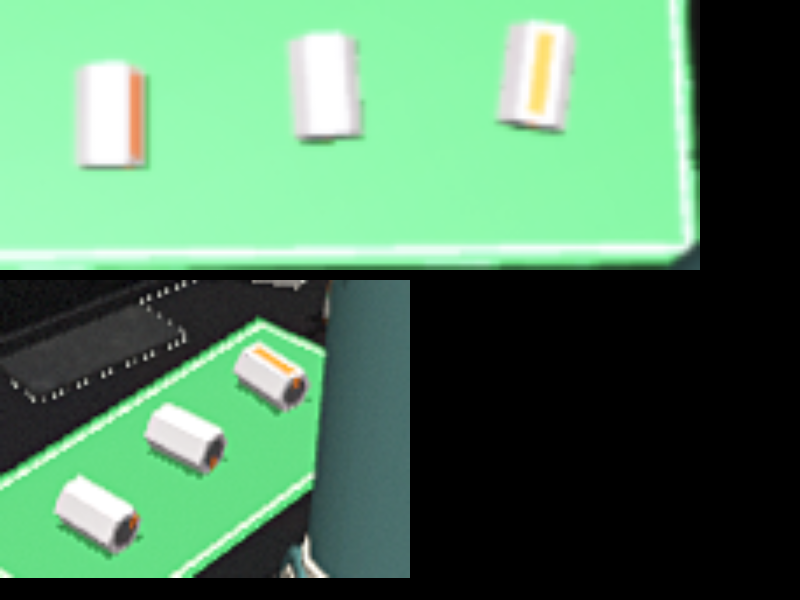

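The right bar's stripe is now on top: (540,72) in the top view, and the side view agrees. Next is the middle bar.

```bash
cat >> h.py <<'E'
def pre(x,y,z,yaw,tilt,back=.07):
    T=R.from_euler('z',yaw,degrees=True)*R.from_euler('x',180,degrees=True)*R.from_euler('y',tilt,degrees=True)
    P=np.array([x,y,z])-T.apply([0,0,back]); go(*P,yaw,tilt)
E
python3 -m handwheel '[[1,0,0,0,0,-0.1745,0],[1,0,0,0,0,-0.1745,0],[1,0,0,0,0,-0.1745,0],[1,0,0,0,0,-0.1745,0],[1,0,0,0,0,-0.1745,0],[1,0,0,0,0,-0.1745,0],[1,0,0,0,0,0,-0.176]]'
python3 -c "
from h import *
pre(.5065,-.1226,.022,90.5,-30)"
```

```text
t: 9.65
eef_pos: [0.4958, -0.3505, 0.1707]
tool_rot: [0.146, 0.677, 0.69, -0.212]
ft_force: [-0.6, 0.0, -0.0]
gripper_width: 1.004
finger_force: 0.0
shift [ 0.2718  0.0172 -0.0533] turn [-0.091 -0.012  0.035] at [ 0.4958 -0.3505  0.1707] t 9.7
```

```bash
python3 -m handwheel '[[1,0.0544,0.0034,-0.0107,0,0,0],[1,0.0544,0.0034,-0.0107,0,0,0],[1,0.0544,0.0034,-0.0107,0,0,0],[1,0.0544,0.0034,-0.0107,0,0,0],[1,0.0544,0.0034,-0.0107,0,0,0],[1,0,0,0,-0.091,-0.012,0.035],[1,0,0,0,0,0,0]]'
python3 -c "
from h import *
pre(.5065,-.1226,.022,90.5,-30,.003)"
```

```text
t: 10.52
eef_pos: [0.5063, -0.0888, 0.0844]
tool_rot: [0.184, 0.681, 0.685, -0.181]
ft_force: [-0.4, 0.3, 1.0]
gripper_width: 0.993
finger_force: 0.0
shift [ 0.0019 -0.0002  0.068 ] turn [ 0.001 -0.001 -0.003] at [ 0.5063 -0.0888  0.0844] t 10.5
```

```bash
python3 -m handwheel '[[1,0.002,0,0.035,0,0,0],[1,0,0,0.025,0,0,0],[1,0,0,0.008,0,0,0],[1,0,0,0,0,0,0]]'
python3 -m handwheel '[[0.6,0,0,0,0,0,0],[0.6,0,0,0,0,0,0],[0.6,0,0,0,0,0,0],[0.6,0,0,0,0,0,0]]' 60
python3 -m handwheel '[[0.6,-0.006,0,-0.0104,0,0,0],[0.6,0,0,0,0,0.1745,0],[0.6,0,0,0,0,0.1745,0],[0.6,0,0,0,0,0.1745,0],[0.6,0,0,0,0,0.1745,0],[0.6,0,0,0,0,0.1745,0],[0.6,0,0,0,0,0.1745,0],[0.6,0,0,0,0,0,0]]' 60
python3 -c "
from h import *
im=shot('side','s5');crop(im,'s5',240,140,360,240,5); 
pre(.5065,-.1226,.022,90.5,30,.004)"
```

```text
t: 11.02
eef_pos: [0.5078, -0.1223, 0.0257]
tool_rot: [0.184, 0.682, 0.684, -0.181]
ft_force: [0.8, 0.6, 0.6]
gripper_width: 0.998
finger_force: 0.0
t: 11.52
eef_pos: [0.5085, -0.1217, 0.027]
tool_rot: [0.185, 0.682, 0.684, -0.181]
ft_force: [-1.3, 2.0, 5.5]
gripper_width: 0.759
finger_force: 67.3
t: 12.52
eef_pos: [0.5076, -0.1233, 0.0373]
tool_rot: [-0.183, 0.682, 0.684, 0.184]
ft_force: [-0.2, 0.1, -3.2]
gripper_width: 0.763
finger_force: 67.3
shift [-0.0076 -0.0013  0.0097] turn [ 0.006  0.002 -0.003] at [ 0.5078 -0.1228  0.0377] t 12.6
```

View pics/s5.png

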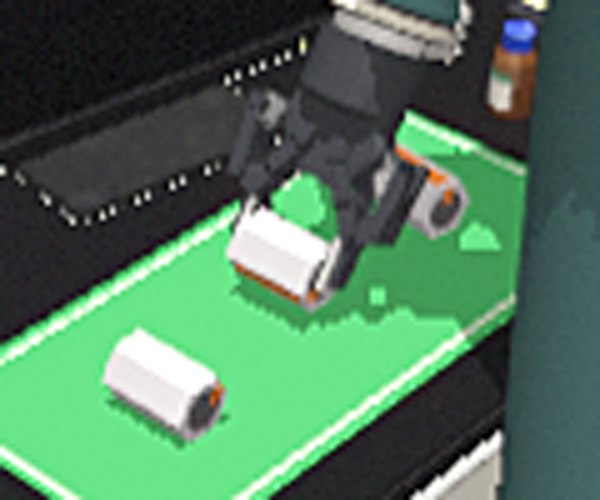

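The stripe has come to the +y lower flat at (270,285), so the middle bar did start face down. Two more rolls are needed.

```bash
python3 -m handwheel '[[0.6,-0.006,0,0.0098,0,0,0],[1,0,0,0,0,0,0],[1,0,0,0,0,0,0],[1,0,0,0,0,0,0]]' 60
python3 -m handwheel '[[1,0,0,0,0,-0.1745,0],[1,0,0,0,0,-0.1745,0],[1,0,0,0,0,-0.1745,0],[1,0,0,0,0,-0.1745,0],[1,0,0,0,0,-0.1745,0],[1,0,0,0,0,-0.1745,0],[1,0,0,0,0,0,0]]'
python3 -m handwheel '[[0.6,0,0,0,0,0,0],[0.6,0,0,0,0,0,0],[0.6,0,0,0,0,0,0],[0.6,0,0,0,0,0,0]]' 60
python3 -m handwheel '[[0.6,-0.006,0,-0.0104,0,0,0],[0.6,0,0,0,0,0.1745,0],[0.6,0,0,0,0,0.1745,0],[0.6,0,0,0,0,0.1745,0],[0.6,0,0,0,0,0.1745,0],[0.6,0,0,0,0,0.1745,0],[0.6,0,0,0,0,0.1745,0],[0.6,0,0,0,0,0,0]]' 60
python3 -m handwheel '[[0.6,-0.006,0,0.0098,0,0,0],[1,0,0,0,0,0,0],[1,0,0,0,0,0,0],[1,0,0,0,0,0,0]]' 60
python3 -c "
from h import *
pre(.5065,-.1226,.022,90.5,-30,.004)"
```

```text
t: 13.08
eef_pos: [0.5082, -0.1221, 0.0267]
tool_rot: [-0.182, 0.681, 0.685, 0.184]
ft_force: [0.4, -0.2, -0.5]
gripper_width: 1.001
finger_force: 0.0
t: 13.95
eef_pos: [0.5078, -0.1206, 0.0256]
tool_rot: [0.184, 0.681, 0.685, -0.181]
ft_force: [-0.0, 0.4, -1.2]
gripper_width: 0.998
finger_force: 0.0
t: 14.45
eef_pos: [0.5082, -0.1228, 0.0269]
tool_rot: [0.185, 0.682, 0.684, -0.181]
ft_force: [-0.5, 2.1, 5.8]
gripper_width: 0.768
finger_force: 67.5
t: 15.45
eef_pos: [0.5074, -0.1239, 0.0376]
tool_rot: [-0.183, 0.682, 0.684, 0.184]
ft_force: [-0.7, -0.3, -3.0]
gripper_width: 0.763
finger_force: 67.3
t: 15.95
eef_pos: [0.5082, -0.1222, 0.0273]
tool_rot: [-0.182, 0.681, 0.685, 0.184]
ft_force: [1.3, -0.1, -0.2]
gripper_width: 1.002
finger_force: 0.0
shift [ 0.0005 -0.0017  0.0024] turn [ 0.005 -1.047 -0.004] at [ 0.5082 -0.1222  0.0273] t 15.9
```

```bash
python3 -m handwheel '[[1,0,0,0,0,-0.1745,0],[1,0,0,0,0,-0.1745,0],[1,0,0,0,0,-0.1745,0],[1,0,0,0,0,-0.1745,0],[1,0,0,0,0,-0.1745,0],[1,0,0,0,0,-0.1745,0],[1,0,0,0,0,0,0]]'
python3 -m handwheel '[[0.6,0,0,0,0,0,0],[0.6,0,0,0,0,0,0],[0.6,0,0,0,0,0,0],[0.6,0,0,0,0,0,0]]' 60
python3 -m handwheel '[[0.6,-0.006,0,-0.0104,0,0,0],[0.6,0,0,0,0,0.1745,0],[0.6,0,0,0,0,0.1745,0],[0.6,0,0,0,0,0.1745,0],[0.6,0,0,0,0,0.1745,0],[0.6,0,0,0,0,0.1745,0],[0.6,0,0,0,0,0.1745,0],[0.6,0,0,0,0,0,0]]' 60
python3 -m handwheel '[[0.6,-0.006,0,0.0098,0,0,0],[1,0,0,0,0,0,0],[1,0,0,0,0,0,0],[1,0,0,0,0,0,0],[1,0,0,-0.05,0,0,0],[1,0,0,-0.06,0,0,0],[1,0,0,-0.06,0,0,0]]' 60
python3 -m handwheel '[[1,-0.05,0,-0.03,0,0,0],[1,-0.06,0,-0.03,0,0,0],[1,-0.05,0,-0.03,0,0,0],[1,0,0,0,0,0,0]]' 60
python3 - <<'E'
from h import *
t=shot('top','t6'); s=shot('side','s6'); print(yaws(t))
a=cv2.resize(t[218:272,220:360],None,fx=5,fy=5); b=cv2.resize(s[150:235,245:362],None,fx=3.5,fy=3.5)
cv=np.zeros((600,800,3),np.uint8); cv[:a.shape[0],:a.shape[1]]=a; cv[280:280+b.shape[0],:b.shape[1]]=b; cv2.imwrite("pics/c6.png",cv[:,:,::-1])
pre(.4875,.0216,.022,90,30)
E
```

```text
t: 16.82
eef_pos: [0.5078, -0.1208, 0.0262]
tool_rot: [0.184, 0.681, 0.685, -0.181]
ft_force: [0.0, 0.4, -0.1]
gripper_width: 0.998
finger_force: 0.0
t: 17.32
eef_pos: [0.5083, -0.123, 0.0275]
tool_rot: [0.185, 0.682, 0.684, -0.18]
ft_force: [0.1, 1.8, 6.7]
gripper_width: 0.768
finger_force: 67.4
t: 18.32
eef_pos: [0.5075, -0.1243, 0.0381]
tool_rot: [-0.183, 0.682, 0.684, 0.185]
ft_force: [0.1, 0.1, -4.3]
gripper_width: 0.761
finger_force: 67.2
t: 19.2
eef_pos: [0.5075, -0.2085, 0.1765]
tool_rot: [-0.182, 0.681, 0.685, 0.184]
ft_force: [0.8, -1.1, 0.2]
gripper_width: 1.004
finger_force: 0.0
t: 19.7
eef_pos: [0.5081, -0.39, 0.1718]
tool_rot: [-0.182, 0.682, 0.684, 0.184]
ft_force: [-0.1, -0.2, -0.3]
gripper_width: 0.998
finger_force: 0.0
[([0.4875, 0.0216], [0.3, -12.0]), ([0.5023, -0.027], [-6.9, -0.5]), ([0.5129, -0.2646], [-8.1, -8.4])]
shift [ 0.2785 -0.0199  0.2648] turn [ 0.001 -0.001  0.005] at [ 0.5085 -0.387   0.1724] t 19.8
```

View pics/c6.png

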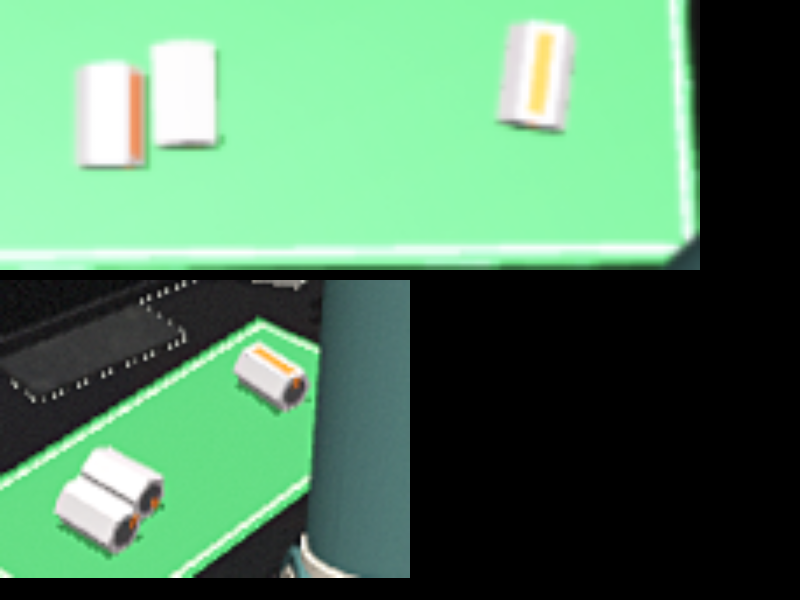

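The right bar is fine. The middle bar has been knocked about 9 cm toward +y and now lies beside the left bar, at (184,95), with its tick low again. I'll roll the left bar first, carrying it one flat toward +y, and compute the middle bar's tick direction numerically.

```bash
python3 -m handwheel '[[1,0.0398,-0.0028,0.0378,0,0,0],[1,0.0398,-0.0028,0.0378,0,0,0],[1,0.0398,-0.0028,0.0378,0,0,0],[1,0.0398,-0.0028,0.0378,0,0,0],[1,0.0398,-0.0028,0.0378,0,0,0],[1,0.0398,-0.0028,0.0378,0,0,0],[1,0.0398,-0.0028,0.0378,0,0,0],[1,0,0,0,0,0,0]]'
cat >> h.py <<'E'
def ticks(im,z=.022):
    "orange blobs on the near end faces: compare with projected end-face centre"
    hsv=cv2.cvtColor(np.ascontiguousarray(im),cv2.COLOR_RGB2HSV); m=cv2.inRange(hsv,(4,140,90),(18,255,255))
    return [(np.round(c[::1],1).tolist(),int(a[4])) for c,a in list(zip(*[cv2.connectedComponentsWithStats(m)[i] for i in(3,2)]))[1:] if a[4]>=2 and 245<c[0]<362 and 140<c[1]<240]
def endface(x,y,yaw=0):
    c=np.array([x,y,.022])-.033*np.array([np.cos(np.radians(yaw)),np.sin(np.radians(yaw)),0]); o={}
    for k in(0,60,120,180,-120,-60):  # normal angle from up toward +y
        o[k]=proj("side",c+np.array([0,.013*np.sin(np.radians(k)),.013*np.cos(np.radians(k))])).round(1).tolist()
    return o
E
python3 - <<'E'
from h import *
s=cv2.imread("pics/s6_raw.png")[:,:,::-1]; print(ticks(s))
print(endface(.503,-.028)); print(endface(.4875,.0216)); print(endface(.5125,-.2655,-8.5))
pre(.4875,.0216,.022,90,30,.003)
E
```

```text
t: 20.8
eef_pos: [0.486, -0.0095, 0.0825]
tool_rot: [-0.183, 0.679, 0.686, 0.184]
ft_force: [0.4, -0.4, 1.1]
gripper_width: 0.997
finger_force: 0.0
[([329.4, 178.8], 5), ([288.6, 213.2], 5), ([282.5, 218.5], 6)]
{0: [287.4, 208.5], 60: [285.0, 211.7], 120: [284.8, 214.9], 180: [287.1, 214.9], -120: [289.5, 211.8], -60: [289.6, 208.6]}
{0: [280.5, 217.7], 60: [278.0, 221.0], 120: [277.9, 224.2], 180: [280.3, 224.2], -120: [282.7, 220.9], -60: [282.9, 217.7]}
{0: [329.5, 178.1], 60: [327.4, 181.0], 120: [327.0, 184.0], 180: [328.8, 184.2], -120: [330.9, 181.4], -60: [331.3, 178.4]}
shift [-0.0034  0.0015  0.0649] turn [-0.001 -0.001  0.01 ] at [ 0.486  -0.0095  0.0825] t 20.8
```

Corrected by the two known bars, the middle bar's tick points to the lower flat on the -y side, so it needs two rolls toward +y. Left bar now.

```bash
python3 -m handwheel '[[1,-0.003,0.002,0.033,0,0,0.01],[1,0,0,0.024,0,0,0],[1,0,0,0.008,0,0,0],[1,0,0,0,0,0,0]]'
python3 -m handwheel '[[0.6,0,0,0,0,0,0],[0.6,0,0,0,0,0,0],[0.6,0,0,0,0,0,0],[0.6,0,0,0,0,0,0]]' 60
python3 -m handwheel '[[0.6,0.006,0,-0.0104,0,0,0],[0.6,0,0,0,0,-0.1745,0],[0.6,0,0,0,0,-0.1745,0],[0.6,0,0,0,0,-0.1745,0],[0.6,0,0,0,0,-0.1745,0],[0.6,0,0,0,0,-0.1745,0],[0.6,0,0,0,0,-0.1745,0],[0.6,0.02,0,-0.0115,0,0,0]]' 60
python3 -m handwheel '[[0.6,0,0,0,0,0,0],[0.6,0.005,0,0.0094,0,0,0],[0.6,0,0,0,0,0,0]]' 60
```

```text
t: 21.3
eef_pos: [0.4898, 0.0166, 0.0256]
tool_rot: [-0.183, 0.684, 0.682, 0.183]
ft_force: [-0.1, -0.5, -1.3]
gripper_width: 1.001
finger_force: 0.0
t: 21.8
eef_pos: [0.4904, 0.016, 0.0266]
tool_rot: [-0.182, 0.684, 0.681, 0.184]
ft_force: [-3.6, -2.0, 8.9]
gripper_width: 0.761
finger_force: 66.7
t: 22.8
eef_pos: [0.4895, 0.0404, 0.0371]
tool_rot: [0.183, 0.684, 0.682, -0.185]
ft_force: [-0.5, -0.1, -2.4]
gripper_width: 0.762
finger_force: 67.4
t: 23.18
eef_pos: [0.4911, 0.0392, 0.0302]
tool_rot: [0.183, 0.686, 0.681, -0.183]
ft_force: [-18.0, 14.2, 40.9]
gripper_width: 0.763
finger_force: 80.9
```

```bash
python3 -m handwheel '[[0.6,-0.0015,0,-0.0025,0,0,0],[1,0,0,0,0,0,0],[1,0,0,0,0,0,0],[1,0,0,0,0,0,0],[1,0,0,-0.05,0,0,0],[1,0,0,-0.05,0,0,0]]' 60
python3 -m handwheel '[[1,0,0,0,0,0.1745,0],[1,0,0,0,0,0.1745,0],[1,0,0,0,0,0.1745,0],[1,0,0,-0.05,0,0,0],[1,-0.06,0,0,0,0,0],[1,-0.06,0,0,0,0,0],[1,-0.06,0,0,0,0,0],[1,-0.06,0,0,0,0,0]]' 60
python3 - <<'E'
from h import *
t=shot('top','t7'); s=shot('side','s7'); print(yaws(t)); print(ticks(s)); print(bars(t))
a=cv2.resize(t[218:272,220:360],None,fx=5,fy=5); b=cv2.resize(s[150:235,245:362],None,fx=3.5,fy=3.5)
cv=np.zeros((600,800,3),np.uint8); cv[:a.shape[0],:a.shape[1]]=a; cv[280:280+b.shape[0],:b.shape[1]]=b; cv2.imwrite("pics/c7.png",cv[:,:,::-1])
pre(.503,-.028,.022,90,30)
E
```

```text
t: 23.92
eef_pos: [0.4898, 0.0894, 0.1168]
tool_rot: [0.182, 0.685, 0.682, -0.184]
ft_force: [-0.1, 0.4, -0.9]
gripper_width: 1.005
finger_force: 0.0
t: 24.92
eef_pos: [0.4887, -0.1529, 0.166]
tool_rot: [-0.0, 0.709, 0.706, -0.0]
ft_force: [0.5, 0.1, 0.5]
gripper_width: 0.999
finger_force: 0.0
[([0.4927, 0.0384], [0.4, 0.0]), ([0.4956, -0.0236], [-0.1, -0.5])]
[([339.8, 150.8], 8), ([344.6, 155.6], 29), ([323.0, 172.8], 20), ([329.2, 178.8], 4), ([290.4, 213.8], 5), ([275.5, 220.5], 6)]
[([0.4927, 0.0384], 0.0, [0.044, 0.068], (230, 229, 14, 21)), ([0.4956, -0.0236], -0.4, [0.04, 0.067], (249, 228, 13, 21))]
shift [0.0926 0.0138 0.0829] turn [ 0.001  0.524 -0.009] at [ 0.4885 -0.1555  0.1656] t 25.0
```

View pics/c7.png

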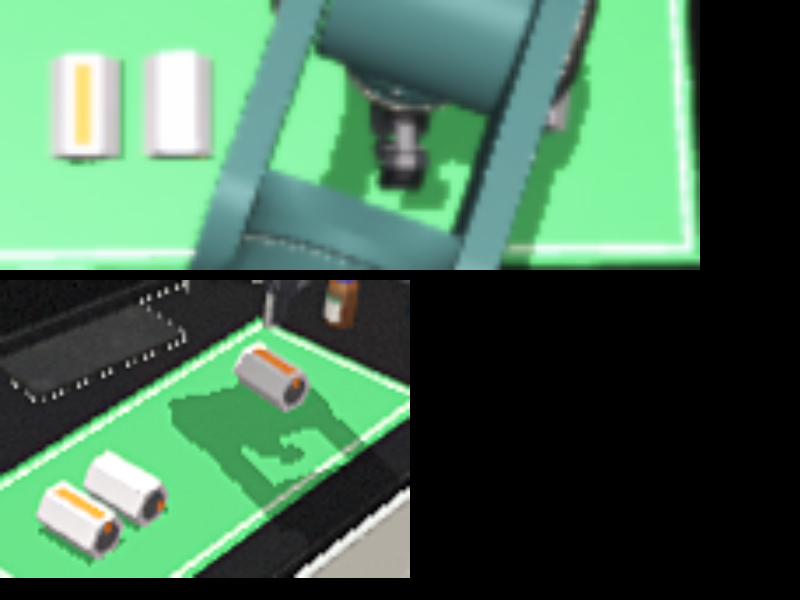

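The left bar's stripe is on top at (83,105). The middle bar lies at (178,105) with its tick at lower right.

```bash
python3 -m handwheel '[[1,0.032,0.002,0.0276,0,0,0],[1,0.032,0.002,0.0276,0,0,0],[1,0.032,0.002,0.0276,0,0,0],[1,0,0,0,0,0.1745,0],[1,0,0,0,0,0.1745,0],[1,0,0,0,0,0.1745,-0.009],[1,0,0,0,0,0,0],[1,0,0,0,0,0,0]]'
python3 -c "
from h import *
pre(.4956,-.0245,.022,90,30,.003)"
```

```text
t: 26.02
eef_pos: [0.4954, -0.0548, 0.083]
tool_rot: [-0.182, 0.682, 0.685, 0.183]
ft_force: [0.9, -0.6, 0.4]
gripper_width: 1.0
finger_force: 0.0
shift [-0.0041  0.0001  0.065 ] turn [0.    0.002 0.004] at [ 0.4954 -0.0548  0.083 ] t 26.0
```

```bash
python3 -m handwheel '[[1,-0.001,0,0.033,0,0,0],[1,0,0,0.024,0,0,0],[1,0,0,0.008,0,0,0],[1,0,0,0,0,0,0]]'
python3 -c "
from h import *
pre(.4956,-.0245,.022,90,30,.003)"
```

```text
t: 26.52
eef_pos: [0.4956, -0.0227, 0.0268]
tool_rot: [-0.182, 0.681, 0.685, 0.183]
ft_force: [0.3, 0.4, -1.1]
gripper_width: 1.0
finger_force: 0.0
shift [-0.004  -0.      0.0003] turn [0.    0.001 0.006] at [ 0.4956 -0.0227  0.0268] t 26.5
```

```bash
python3 -m handwheel '[[1,-0.0025,0,0,0,0,0],[0.6,0,0,0,0,0,0],[0.6,0,0,0,0,0,0],[0.6,0,0,0,0,0,0],[0.6,0,0,0,0,0,0]]' 60
python3 -m handwheel '[[0.6,0.006,0,-0.0104,0,0,0],[0.6,0,0,0,0,-0.1745,0],[0.6,0,0,0,0,-0.1745,0],[0.6,0,0,0,0,-0.1745,0],[0.6,0,0,0,0,-0.1745,0],[0.6,0,0,0,0,-0.1745,0],[0.6,0,0,0,0,-0.1745,0],[0.6,-0.0346,0,0.02,0,0,0]]' 60
python3 -m handwheel '[[0.6,0,0,0,0,0,0],[0.6,0.003,0,0.0055,0,0,0],[0.6,0,0,0,0,0,0]]' 60
```

```text
t: 27.15
eef_pos: [0.4959, -0.0259, 0.0259]
tool_rot: [-0.182, 0.681, 0.685, 0.184]
ft_force: [-2.9, -2.1, 6.9]
gripper_width: 0.761
finger_force: 67.3
t: 28.15
eef_pos: [0.4961, -0.0618, 0.0368]
tool_rot: [0.185, 0.679, 0.686, -0.182]
ft_force: [0.5, -0.4, -3.0]
gripper_width: 0.768
finger_force: 67.3
t: 28.52
eef_pos: [0.4954, -0.0654, 0.0304]
tool_rot: [0.184, 0.682, 0.684, -0.182]
ft_force: [0.2, -0.6, -2.9]
gripper_width: 0.756
finger_force: 68.1
```

```bash
python3 -m handwheel '[[0.6,0.0015,0,0.003,0,0,0],[0.6,0,0,0,0,0,0]]' 60; python3 -m handwheel '[[1,0,0,0,0,0,0],[1,0,0,0,0,0,0],[1,0,0,0,0,0,0]]' 60
python3 -m handwheel '[[1,0,0,0,0,0.1745,0],[1,0,0,0,0,0.1745,0],[1,0,0,0,0,0.1745,0],[1,0,0,0,0,0.1745,0],[1,0,0,0,0,0.1745,0],[1,0,0,0,0,0.1745,0],[1,0,0,0,0,0,0]]'
python3 -m handwheel '[[0.6,0,0,0,0,0,0],[0.6,0,0,0,0,0,0],[0.6,0,0,0,0,0,0],[0.6,0,0,0,0,0,0]]' 60
python3 -m handwheel '[[0.6,0.006,0,-0.0104,0,0,0],[0.6,0,0,0,0,-0.1745,0],[0.6,0,0,0,0,-0.1745,0],[0.6,0,0,0,0,-0.1745,0],[0.6,0,0,0,0,-0.1745,0],[0.6,0,0,0,0,-0.1745,0],[0.6,0,0,0,0,-0.1745,0],[0.6,0,0,0,0,0,0]]' 60
python3 -m handwheel '[[0.6,0.0035,0,0.006,0,0,0],[0.6,0.0015,0,0.0025,0,0,0],[0.6,0,0,0,0,0,0]]' 60
python3 -c "
from h import *
im=shot('side','s8');print(ticks(im))"
```

```text
t: 28.78
eef_pos: [0.496, -0.0656, 0.0288]
tool_rot: [0.184, 0.682, 0.684, -0.182]
ft_force: [-7.9, 5.1, 15.7]
gripper_width: 0.764
finger_force: 70.5
t: 29.15
eef_pos: [0.4957, -0.0657, 0.0274]
tool_rot: [0.184, 0.682, 0.684, -0.181]
ft_force: [0.6, 0.4, -0.2]
gripper_width: 1.001
finger_force: 0.0
t: 30.02
eef_pos: [0.4953, -0.0671, 0.0263]
tool_rot: [-0.183, 0.683, 0.683, 0.184]
ft_force: [0.1, 0.5, -0.6]
gripper_width: 0.998
finger_force: 0.0
t: 30.52
eef_pos: [0.4958, -0.0652, 0.0279]
tool_rot: [-0.182, 0.681, 0.685, 0.184]
ft_force: [0.2, 1.0, 2.6]
gripper_width: 0.759
finger_force: 67.1
t: 31.52
eef_pos: [0.4953, -0.0641, 0.0389]
tool_rot: [0.184, 0.681, 0.685, -0.182]
ft_force: [0.4, 0.9, -4.3]
gripper_width: 0.762
finger_force: 67.2
t: 31.9
eef_pos: [0.4955, -0.0663, 0.0295]
tool_rot: [0.184, 0.683, 0.684, -0.181]
ft_force: [0.2, 0.5, -2.8]
gripper_width: 0.766
finger_force: 67.2
[([321.0, 171.0], 3), ([325.4, 174.1], 8), ([329.4, 178.8], 5), ([289.4, 195.8], 5), ([267.7, 213.4], 34), ([275.5, 220.5], 6)]
```

```bash
python3 -m handwheel '[[0.6,0.0007,0,0.0013,0,0,0],[1,0,0,0,0,0,0],[1,0,0,0,0,0,0],[1,0,0,0,0,0,0],[1,0,0,-0.05,0,0,0],[1,0,0,-0.05,0,0,0],[1,0,0,-0.05,0,0,0]]' 60
python3 -m handwheel '[[1,0,0,0,0,0.1745,0],[1,0,0,0,0,0.1745,0],[1,0,0,0,0,0.1745,0],[1,0.06,0,0,0,0,0],[1,0.06,0,0,0,0,0],[1,0.06,0,0,0,0,0],[1,0.06,0,0,0,0,0],[1,0,0,0,0,0,0]]' 60
python3 - <<'E'
from h import *
t=shot('top','t9'); s=shot('side','s9'); print(yaws(t)); print(ticks(s))
a=cv2.resize(t[208:276,90:390],None,fx=2.66,fy=2.66); b=cv2.resize(s[130:330,100:400],None,fx=2,fy=2)
cv=np.zeros((600,800,3),np.uint8); cv[:a.shape[0],:a.shape[1]]=a; cv[185:185+b.shape[0],:b.shape[1]]=b; cv2.imwrite("pics/c9.png",cv[:,:,::-1])
print(sense()["eef_pos"].round(3) if hasattr(sense()["eef_pos"],"round") else sense()["eef_pos"])
E
```

```text
t: 32.83
eef_pos: [0.4948, 0.01, 0.1597]
tool_rot: [0.184, 0.682, 0.684, -0.181]
ft_force: [0.9, 0.3, -0.3]
gripper_width: 1.0
finger_force: 0.0
t: 33.83
eef_pos: [0.4935, 0.2525, 0.158]
tool_rot: [0.001, 0.704, 0.71, 0.001]
ft_force: [0.1, -0.7, -0.1]
gripper_width: 0.997
finger_force: 0.0
[([0.4927, 0.0384], [0.4, 0.0]), ([0.4986, -0.0723], [-0.5, -0.9]), ([0.5128, -0.2649], [-8.0, -8.4])]
[([339.8, 150.9], 9), ([344.5, 153.4], 13), ([322.9, 172.6], 16), ([329.2, 178.8], 4), ([289.7, 197.3], 23), ([297.4, 203.8], 5), ([267.5, 213.2], 28), ([275.5, 220.5], 6)]
[0.494 0.25  0.158]
```

View pics/c9.png

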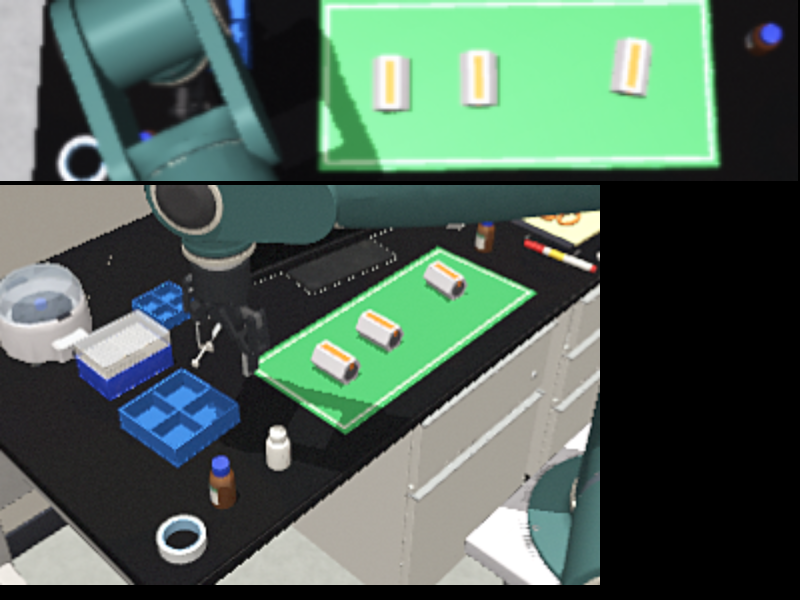

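All three stripes are on top: (390,83), (478,78) and (632,67) in the top strip. Now the bottles. I'll locate the carrier rim and the bottle axes precisely.

Run:
```python
from h import *
from scipy.optimize import least_squares
hulls={}
for n,roi in(("top",(130,180,195,250)),("side",(150,215,228,275))):
    im=cv2.imread(f"pics/{n}0_raw.png"); hsv=cv2.cvtColor(im,cv2.COLOR_BGR2HSV); m=cv2.inRange(hsv,(100,120,40),(130,255,255))
    r=np.zeros_like(m); r[roi[1]:roi[3],roi[0]:roi[2]]=255; m=cv2.bitwise_and(m,r)
    c=max(cv2.findContours(m,cv2.RETR_EXTERNAL,cv2.CHAIN_APPROX_NONE)[0],key=cv2.contourArea); hulls[n]=cv2.approxPolyDP(cv2.convexHull(c),2.0,True)[:,0].astype(float)
    print(n,hulls[n].astype(int).tolist())
def sq(x,y,a,z,h=.062):
    c,s=np.cos(a),np.sin(a); return np.array([[x+c*u-s*v,y+s*u+c*v,z] for u,v in((h,h),(h,-h),(-h,-h),(-h,h))])
for n in hulls:
    for p in hulls[n]: print(n,p,"z.036",onz(n,*p,.036)[:2].round(3),"z0",onz(n,*p,0)[:2].round(3))
for n in ("top","side"):
    print(n,"pred", [proj(n,p).round(0).astype(int).tolist() for z in(.036,0) for p in sq(.5765,.2885,np.radians(4.5),z)])
# bottles: white blob and blue cap, both views
for n in("top","side"):
    im=cv2.imread(f"pics/{n}0_raw.png"); hsv=cv2.cvtColor(im,cv2.COLOR_BGR2HSV)
    for nm,lo,hi,P in(("blueA",(100,120,60),(130,255,255),(.417,.334,.06)),("blueD",(100,120,60),(130,255,255),(.543,-.431,.06)),("white",(0,0,110),(179,70,255),(.417,.233,.03))):
        u,v=proj(n,P).astype(int); k=12; w=cv2.inRange(hsv,lo,hi)[v-k:v+k,u-k:u+k]; mm=cv2.moments(w,True)
        if mm["m00"]:
            xs=np.where(w.any(0))[0]+u-k; ys=np.where(w.any(1))[0]+v-k; print(n,nm,round(u-k+mm["m10"]/mm["m00"],1),round(v-k+mm["m01"]/mm["m00"],1),mm["m00"],xs[[0,-1]],ys[[0,-1]], [onz(n,u-k+mm["m10"]/mm["m00"],v-k+mm["m01"]/mm["m00"],z)[:2].round(4).tolist() for z in(.03,.065)])
```

```text
top [[181, 195], [184, 233], [145, 235], [144, 198]]
side [[190, 221], [217, 237], [220, 248], [188, 271], [160, 251], [159, 241]]
top [181. 195.] z.036 [0.642 0.226] z0 [0.65  0.232]
top [184. 233.] z.036 [0.512 0.212] z0 [0.518 0.218]
top [145. 235.] z.036 [0.506 0.341] z0 [0.512 0.349]
top [144. 198.] z.036 [0.632 0.35 ] z0 [0.641 0.359]
side [190. 221.] z.036 [0.641 0.23 ] z0 [0.678 0.205]
side [217. 237.] z.036 [0.526 0.219] z0 [0.558 0.194]
side [220. 248.] z.036 [0.485 0.244] z0 [0.515 0.22 ]
side [188. 271.] z.036 [0.479 0.363] z0 [0.508 0.344]
side [160. 251.] z.036 [0.596 0.371] z0 [0.631 0.353]
side [159. 241.] z.036 [0.633 0.349] z0 [0.669 0.33 ]
top pred [[142, 198], [179, 195], [181, 231], [144, 234], [145, 200], [181, 197], [183, 232], [146, 236]]
side pred [[157, 242], [189, 221], [218, 238], [186, 262], [159, 251], [190, 230], [219, 248], [187, 271]]
top blueA 143.2 261.0 61.0 [139 147] [257 265] [[0.4214, 0.3439], [0.418, 0.3353]]
top blueD 379.8 220.2 58.0 [376 384] [216 224] [[0.5516, -0.4411], [0.5453, -0.4321]]
top white 176.2 262.3 99.0 [171 182] [257 267] [[0.416, 0.2357], [0.4128, 0.2295]]
side blueA 207.4 267.1 122.0 [198 214] [258 275] [[0.4573, 0.314], [0.4292, 0.3344]]
side blueD 343.3 146.7 40.0 [340 347] [144 150] [[0.5795, -0.482], [0.5465, -0.4293]]
side white 238.5 260.8 221.0 [233 244] [250 270] [[0.4146, 0.2377], [0.3882, 0.2612]]
```

```bash
python3 -m handwheel '[[1,0.042,-0.038,0.012,0,0,0],[1,0.042,-0.038,0.012,0,0,0],[1,0,0,0,0,0,0],[1,0,0,0,0,0,0]]'
python3 -c "
from h import *
go(.418,.335,.052,90)"
```

```text
t: 34.42
eef_pos: [0.4184, 0.3321, 0.1345]
tool_rot: [0.001, 0.706, 0.708, 0.001]
ft_force: [-0.1, -0.3, 0.7]
gripper_width: 0.997
finger_force: 0.0
shift [ 0.0029 -0.0007  0.0825] turn [ 0.004 -0.001  0.003] at [0.4184 0.3321 0.1345] t 34.4
```

```bash
python3 -m handwheel '[[1,0.003,-0.001,0.035,0,0,0],[1,0,0,0.035,0,0,0],[1,0,0,0.0125,0,0,0],[1,0,0,0,0,0,0],[0.2,0,0,0,0,0,0],[0.2,0,0,0,0,0,0],[0.2,0,0,0,0,0,0],[0.2,0,0,0,0,0,0]]' 40
python3 -m handwheel '[[0.2,0,0,0,0,0,0],[0.2,0,0,0,0,0,0]]'
```

```text
t: 35.42
eef_pos: [0.4173, 0.3364, 0.0525]
tool_rot: [0.001, 0.706, 0.709, 0.002]
ft_force: [-0.6, 0.2, 4.6]
gripper_width: 0.361
finger_force: 39.2
t: 35.67
eef_pos: [0.4173, 0.3364, 0.0525]
tool_rot: [0.001, 0.706, 0.709, 0.002]
ft_force: [-1.8, -0.3, 5.5]
gripper_width: 0.364
finger_force: 39.2
```

```bash
python3 -m handwheel '[[0.2,0,0,-0.03,0,0,0],[0.2,0,0,-0.03,0,0,0],[0.2,-0.0045,0.0466,0,0,0,0],[0.2,-0.0045,0.0466,0,0,0,0],[0.2,-0.0045,0.0466,0,0,0,0],[0.2,-0.0045,0.0466,0,0,0,0],[0.2,0,0,0,0,0,0],[0.2,0,0,0,0,0,0]]' 40
python3 -c "
from h import *
im=shot('side','s10');crop(im,'s10',100,170,300,320,4)
go(.6037,.3186,.058,90); print(sense()['gripper_width'])"
```

```text
t: 36.67
eef_pos: [0.6029, 0.3187, 0.1118]
tool_rot: [0.001, 0.706, 0.708, 0.001]
ft_force: [-0.3, -0.1, -0.2]
gripper_width: 0.365
finger_force: 40.1
shift [-0.0003  0.0009  0.0541] turn [ 0.002 -0.001  0.004] at [0.6027 0.3189 0.1121] t 36.7
0.36276117638142596
```

View pics/s10.png

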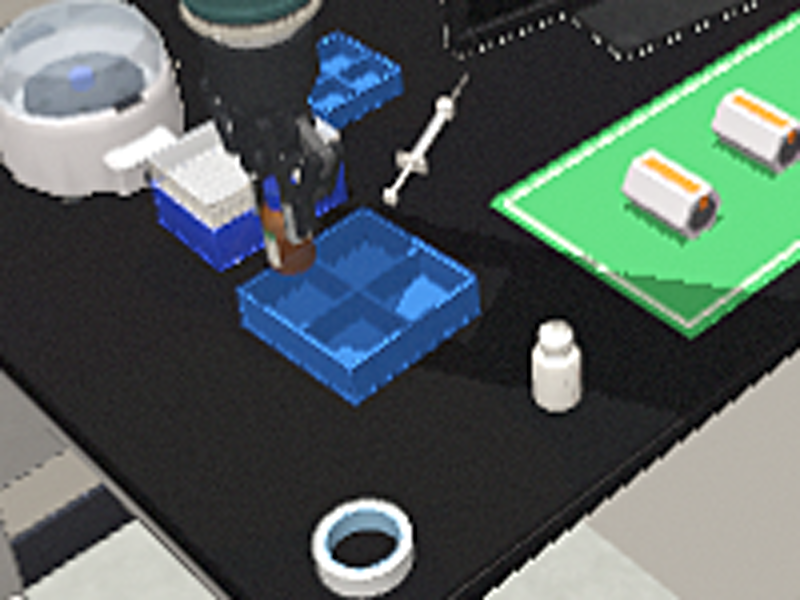

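The bottle is held upright over the far-left cell at (290,255). I'll lower it and release.

```bash
python3 -m handwheel '[[0.2,0,0.001,0.03,0,0,0],[0.2,0,0,0.02,0,0,0],[0.2,0,0,0.0045,0,0,0],[0.2,0,0,0,0,0,0],[0.2,0,0,0,0,0,0]]' 40
python3 -m handwheel '[[0.5,0,0,0,0,0,0],[0.5,0,0,0,0,0,0],[0.5,0,0,0,0,0,0],[0.5,0,0,0,0,0,0],[0.55,0,0,-0.03,0,0,0],[0.6,0,0,-0.04,0,0,0],[1,0,0,-0.02,0,0,0],[1,0,0,0,0,0,0]]'
python3 -c "
from h import *
go(.4155,.2365,.13,90)"
```

```text
t: 37.35
eef_pos: [0.6048, 0.319, 0.0586]
tool_rot: [0.001, 0.706, 0.708, 0.002]
ft_force: [0.5, 0.9, -0.9]
gripper_width: 0.36
finger_force: 40.1
t: 38.35
eef_pos: [0.6047, 0.3189, 0.1489]
tool_rot: [0.001, 0.706, 0.708, 0.002]
ft_force: [-0.3, -0.3, -0.5]
gripper_width: 0.987
finger_force: 0.0
shift [-0.0817 -0.1896  0.0178] turn [ 0.005 -0.002  0.004] at [0.6047 0.3189 0.1489] t 38.4
```

```bash
python3 -m handwheel '[[1,-0.0204,-0.0474,0.0045,0,0,0],[1,-0.0204,-0.0474,0.0045,0,0,0],[1,-0.0204,-0.0474,0.0045,0,0,0],[1,-0.0204,-0.0474,0.0045,0,0,0],[1,0,0,0,0,0,0],[1,0,0,0.04,0,0,0],[1,0,0,0.041,0,0,0],[1,0,0,0,0,0,0]]'
python3 -m handwheel '[[0.2,0,0,0,0,0,0],[0.2,0,0,0,0,0,0],[0.2,0,0,0,0,0,0],[0.2,0,0,0,0,0,0],[0.2,0,0,0,0,0,0],[0.2,0,0,0,0,0,0]]' 40
python3 -c "
from h import *
go(.5483,.2544,.112,90)"
```

```text
t: 39.35
eef_pos: [0.4139, 0.2357, 0.0447]
tool_rot: [-0.0, 0.706, 0.708, -0.002]
ft_force: [0.6, 0.5, 0.4]
gripper_width: 1.005
finger_force: 0.0
t: 40.1
eef_pos: [0.4159, 0.2367, 0.0493]
tool_rot: [0.001, 0.706, 0.708, 0.002]
ft_force: [0.2, -0.2, 5.6]
gripper_width: 0.361
finger_force: 39.1
shift [ 0.0173  0.1327 -0.0621] turn [ 0.005 -0.002  0.004] at [0.4159 0.2367 0.0493] t 40.1
```

```bash
python3 -m handwheel '[[0.2,0,0,-0.03,0,0,0],[0.2,0,0,-0.03,0,0,0],[0.2,0.0058,0.0442,0,0,0,0],[0.2,0.0058,0.0442,0,0,0,0],[0.2,0.0058,0.0442,0,0,0,0],[0.2,0,0,0,0,0,0],[0.2,0,0,0,0,0,0],[0.2,0,0,0,0,0,0]]' 40
python3 -c "
from h import *
go(.5483,.2544,.0548,90);print(sense()['gripper_width'])
im=shot('side','s11');crop(im,'s11',120,190,280,310,4)"
```

```text
t: 41.1
eef_pos: [0.547, 0.2543, 0.1088]
tool_rot: [0.001, 0.706, 0.709, 0.001]
ft_force: [-0.7, -0.7, -1.0]
gripper_width: 0.363
finger_force: 40.0
shift [0.     0.0011 0.054 ] turn [ 0.003 -0.001  0.004] at [0.547  0.2543 0.1088] t 41.1
0.3626666323480872
```

View pics/s11.png

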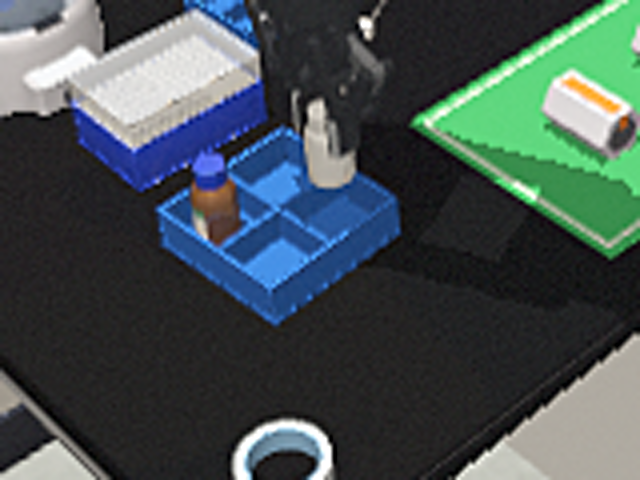

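The brown bottle stands in the far-left cell at (215,195). The white one hangs over the near-right cell at (330,165).

```bash
python3 -m handwheel '[[0.2,0,0.001,0.03,0,0,0],[0.2,0,0,0.02,0,0,0],[0.2,0,0,0.004,0,0,0],[0.2,0,0,0,0,0,0],[0.2,0,0,0,0,0,0]]' 40
python3 -m handwheel '[[0.5,0,0,0,0,0,0],[0.5,0,0,0,0,0,0],[0.5,0,0,0,0,0,0],[0.5,0,0,0,0,0,0],[0.55,0,0,-0.03,0,0,0],[0.6,0,0,-0.05,0,0,0],[1,0,0,-0.04,0,0,0],[1,0,0,0,0,0,0]]'
python3 -c "
from h import *
go(.545,-.4315,.165,90)"
```

```text
t: 41.78
eef_pos: [0.5492, 0.2545, 0.0553]
tool_rot: [0.001, 0.706, 0.708, 0.002]
ft_force: [0.4, -0.1, -0.9]
gripper_width: 0.36
finger_force: 40.0
t: 42.78
eef_pos: [0.5495, 0.2547, 0.1782]
tool_rot: [0.002, 0.706, 0.708, 0.004]
ft_force: [0.0, -0.9, 0.3]
gripper_width: 0.984
finger_force: 0.0
shift [-0.6862 -0.0072  0.0112] turn [ 0.008 -0.003  0.004] at [0.5495 0.2547 0.1782] t 42.8
```

```bash
python3 -m handwheel '[[1,-0.0572,-0.0006,0.001,0,0,0],[1,-0.0572,-0.0006,0.001,0,0,0],[1,-0.0572,-0.0006,0.001,0,0,0],[1,-0.0572,-0.0006,0.001,0,0,0],[1,-0.0572,-0.0006,0.001,0,0,0],[1,-0.0572,-0.0006,0.001,0,0,0],[1,-0.0572,-0.0006,0.001,0,0,0],[1,-0.0572,-0.0006,0.001,0,0,0]]'
python3 -m handwheel '[[1,-0.0572,-0.0006,0.001,0,0,0],[1,-0.0572,-0.0006,0.001,0,0,0],[1,-0.0572,-0.0006,0.001,0,0,0],[1,-0.0572,-0.0006,0.001,0,0,0]]'
python3 -m handwheel '[[1,0,0,0,0,0,-0.157],[1,0,0,0,0,0,-0.157],[1,0,0,0,0,0,-0.157],[1,0,0,0,0,0,-0.157],[1,0,0,0,0,0,-0.157],[1,0,0,0,0,0,0]]'
python3 - <<'E'
from h import *
go(.545,-.4315,.052,135)
s=shot('side','s12'); t=shot('top','t12')
for n,im in(("side",s),("top",t)):
    hsv=cv2.cvtColor(np.ascontiguousarray(im),cv2.COLOR_RGB2HSV); u,v=proj(n,(.545,-.4315,.065)).astype(int); k=12
    w=cv2.inRange(hsv,(100,120,50),(130,255,255))[v-k:v+k,u-k:u+k]; ys,xs=np.where(w)
    if len(xs): print(n,len(xs),onz(n,xs.mean()+u-k,ys.mean()+v-k,.065)[:2].round(4))
E
```

```text
t: 43.78
eef_pos: [0.5448, -0.2052, 0.165]
tool_rot: [0.0, 0.706, 0.708, 0.001]
ft_force: [1.2, 0.9, 0.1]
gripper_width: 1.002
finger_force: 0.0
t: 44.28
eef_pos: [0.5433, -0.4339, 0.1605]
tool_rot: [0.0, 0.706, 0.708, 0.001]
ft_force: [0.6, 0.0, -0.3]
gripper_width: 1.003
finger_force: 0.0
t: 45.02
eef_pos: [0.5437, -0.432, 0.1607]
tool_rot: [0.001, 0.382, 0.924, 0.001]
ft_force: [0.1, -0.7, -0.1]
gripper_width: 1.001
finger_force: 0.0
shift [-0.0006  0.001   0.1087] turn [0.002 0.    0.003] at [ 0.5437 -0.432   0.1607] t 45.0
```

```bash
python3 -m handwheel '[[1,-0.0005,0.001,0.045,0,0,0],[1,0,0,0.04,0,0,0],[1,0,0,0.023,0,0,0],[1,0,0,0,0,0,0],[1,0,0,0,0,0,0]]'
python3 -m handwheel '[[0.2,0,0,0,0,0,0],[0.2,0,0,0,0,0,0],[0.2,0,0,0,0,0,0],[0.2,0,0,0,0,0,0],[0.2,0,0,0,0,0,0],[0.2,0,0,0,0,0,0]]' 40
python3 -m handwheel '[[0.2,0,0,-0.03,0,0,0],[0.2,0,0,-0.03,0,0,0],[0.2,0,0,-0.04,0,0,0],[0.2,0,0,0,0,0,0],[0.2,0,0,0,0,0,0]]' 40
python3 - <<'E'
from h import *
go(.6081,.2588,.152,135); go(.5439,.3142,.152,135)
im=shot('side','s13');crop(im,'s13',280,90,400,190,5)
E
```

```text
t: 45.75
eef_pos: [0.5459, -0.4322, 0.0557]
tool_rot: [0.002, 0.381, 0.924, 0.001]
ft_force: [-0.0, -0.3, 0.5]
gripper_width: 0.997
finger_force: 0.0
t: 46.5
eef_pos: [0.5455, -0.4319, 0.0546]
tool_rot: [0.002, 0.381, 0.925, 0.001]
ft_force: [-0.4, 0.8, 5.7]
gripper_width: 0.364
finger_force: 39.4
t: 47.12
eef_pos: [0.5447, -0.4316, 0.153]
tool_rot: [0.001, 0.381, 0.925, 0.001]
ft_force: [0.6, -0.3, -0.9]
gripper_width: 0.367
finger_force: 40.0
shift [0.4416 0.5345 0.0021] turn [0.003 0.001 0.003] at [ 0.5447 -0.4316  0.153 ] t 47.1
shift [0.5262 0.5285 0.002 ] turn [0.003 0.001 0.003] at [ 0.5447 -0.4316  0.153 ] t 47.1
```

View pics/s13.png

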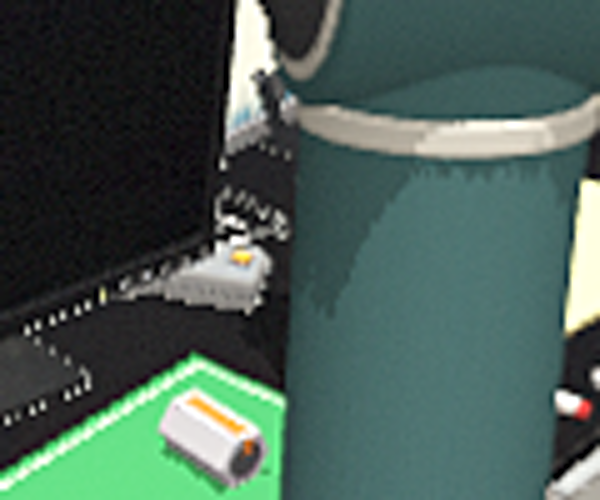

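The arm hides the bottle here, but the jaw width of 0.367 shows it is held. I'm carrying it to the near-left cell.

```bash
python3 -m handwheel '[[0.2,0.0376,0.0378,0,0,0,0],[0.2,0.0376,0.0378,0,0,0,0],[0.2,0.0376,0.0378,0,0,0,0],[0.2,0.0376,0.0378,0,0,0,0],[0.2,0.0376,0.0378,0,0,0,0],[0.2,0.0376,0.0378,0,0,0,0],[0.2,0.0376,0.0378,0,0,0,0]]'
python3 -m handwheel '[[0.2,0.0376,0.0378,0,0,0,0],[0.2,0.0376,0.0378,0,0,0,0],[0.2,0.0376,0.0378,0,0,0,0],[0.2,0.0376,0.0378,0,0,0,0],[0.2,0.0376,0.0378,0,0,0,0],[0.2,0.0376,0.0378,0,0,0,0],[0.2,0.0376,0.0378,0,0,0,0],[0.2,0,0,0,0,0,0]]'
python3 -m handwheel '[[0.2,0,0,0,0,0,0],[0.2,0,0,0,0,0,0]]'
python3 - <<'E'
from h import *
go(.5439,.3142,.060,135)
im=shot('side','s14'); hsv=cv2.cvtColor(np.ascontiguousarray(im),cv2.COLOR_RGB2HSV)
m=cv2.inRange(hsv,(3,110,40),(18,255,255)); n,l,st,c=cv2.connectedComponentsWithStats(m)
print([(st[i].tolist()) for i in range(1,n) if st[i,4]>15 and c[i][0]<260], proj("side",(.5439,.3142,.092)), proj("side",(.5439,.3142,.12)))
E
```

```text
t: 48.05
eef_pos: [0.5439, -0.0569, 0.1529]
tool_rot: [0.0, 0.381, 0.924, 0.001]
ft_force: [1.7, -0.7, -1.6]
gripper_width: 0.365
finger_force: 40.0
t: 49.05
eef_pos: [0.5434, 0.3173, 0.1525]
tool_rot: [0.0, 0.38, 0.925, 0.0]
ft_force: [0.4, -0.0, -0.4]
gripper_width: 0.364
finger_force: 40.0
t: 49.3
eef_pos: [0.5445, 0.3135, 0.1541]
tool_rot: [0.001, 0.382, 0.924, 0.001]
ft_force: [0.1, 0.7, -0.8]
gripper_width: 0.367
finger_force: 40.0
shift [ 0.001  -0.0001  0.0941] turn [0.002 0.001 0.002] at [0.5445 0.3135 0.1541] t 49.3
[[178, 218, 13, 19, 109], [168, 235, 11, 9, 63]] [185.61153495 235.12852899] [184.60960872 227.38182481]
```

```bash
python3 -m handwheel '[[0.2,0.001,0,0.04,0,0,0],[0.2,0,0,0.035,0,0,0],[0.2,0,0,0.0185,0,0,0],[0.2,0,0,0,0,0,0],[0.2,0,0,0,0,0,0]]' 40
python3 -m handwheel '[[0.5,0,0,0,0,0,0],[0.5,0,0,0,0,0,0],[0.5,0,0,0,0,0,0],[0.5,0,0,0,0,0,0],[0.55,0,0,-0.03,0,0,0],[0.55,0,0,-0.05,0,0,0],[0.6,0,0,-0.05,0,0,0],[0.6,0,0,-0.05,0,0,0]]'
python3 -m handwheel '[[0.6,-0.04,-0.04,-0.01,0,0,0],[0.6,-0.04,-0.04,-0.01,0,0,0],[0.6,-0.04,-0.04,-0.01,0,0,0],[0.6,-0.04,-0.04,-0.01,0,0,0],[0.6,-0.04,-0.04,-0.01,0,0,0],[0.6,-0.04,-0.04,-0.01,0,0,0],[0.6,-0.04,-0.04,-0.01,0,0,0],[0.6,-0.04,-0.04,-0.01,0,0,0]]'
python3 -m handwheel '[[0.6,-0.04,-0.04,0,0,0,0],[0.6,-0.04,-0.04,0,0,0,0],[0.6,-0.04,-0.04,0,0,0,0],[0.6,-0.04,-0.04,0,0,0,0],[0.6,-0.04,-0.04,0,0,0,0],[0.6,-0.04,-0.04,0,0,0,0],[0.6,-0.04,-0.04,0,0,0,0],[0.6,0,0,0,0,0,0]]'
python3 - <<'E'
from h import *
t=shot('top','t15'); s=shot('side','s15'); print(yaws(t))
a=cv2.resize(t[165:285,90:440],None,fx=2.2,fy=2.2); b=cv2.resize(s[140:320,100:420],None,fx=1.85,fy=1.85)
cv=np.zeros((600,800,3),np.uint8); cv[:a.shape[0],:a.shape[1]]=a; cv[266:266+b.shape[0],:b.shape[1]]=b[:334]; cv2.imwrite("pics/c15.png",cv[:,:,::-1])
E
```

```text
t: 49.98
eef_pos: [0.5444, 0.3154, 0.0621]
tool_rot: [0.002, 0.381, 0.924, 0.001]
ft_force: [-0.2, 0.4, -1.0]
gripper_width: 0.368
finger_force: 41.0
t: 50.98
eef_pos: [0.5432, 0.3152, 0.2427]
tool_rot: [0.001, 0.381, 0.925, 0.001]
ft_force: [0.5, 0.7, -0.2]
gripper_width: 0.602
finger_force: 0.0
t: 51.98
eef_pos: [0.5444, -0.1392, 0.3212]
tool_rot: [0.001, 0.381, 0.925, 0.001]
ft_force: [0.2, 0.4, -0.6]
gripper_width: 0.604
finger_force: 0.0
t: 52.98
eef_pos: [0.5452, -0.5366, 0.318]
tool_rot: [-0.0, 0.383, 0.924, 0.001]
ft_force: [-1.1, 1.1, 0.4]
gripper_width: 0.603
finger_force: 0.0
[([0.4944, 0.0384], [0.4, 0.0]), ([0.4986, -0.0723], [-0.5, -0.9]), ([0.3991, -0.1105], [-2.2, -65.8]), ([0.5129, -0.2646], [-8.1, -8.4])]
```

View pics/c15.png

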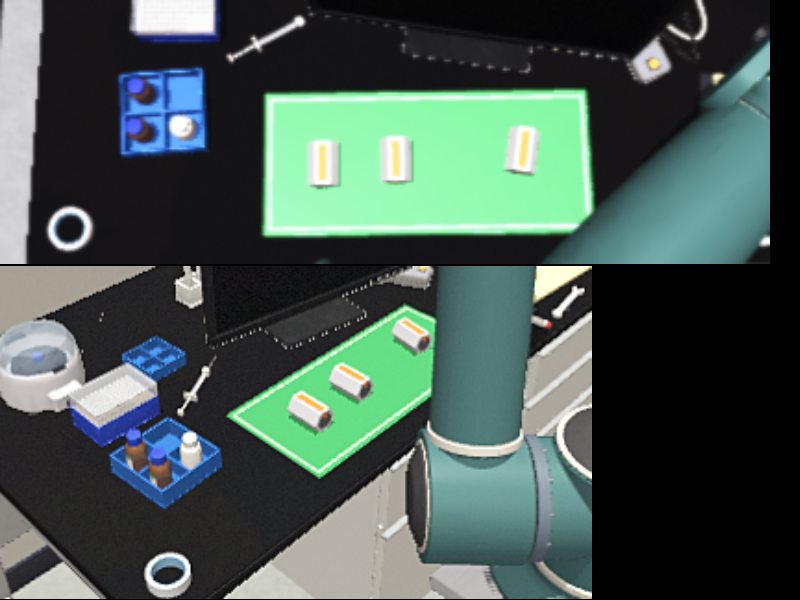

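The picture shows all three bottles upright in separate carrier cells, at (135,445), (158,465) and (190,450). The bars lie flat on the mat with stripes on top at (322,163), (397,158) and (522,150), and the tape roll is unmoved. The robot is clear, so I'm handing in.

```bash
python3 -m handwheel '[[0.6,0,0,0,0,0,0],[0.6,0,0,0,0,0,0],[0.6,0,0,0,0,0,0]]'; python3 -c "
from rig import *
print(job_done())"
```

```text
t: 53.45
eef_pos: [0.5463, -0.5327, 0.3209]
tool_rot: [0.001, 0.381, 0.925, 0.001]
ft_force: [-1.0, 0.4, 0.2]
gripper_width: 0.599
finger_force: 0.0
the job is handed in; nothing more can be done
None
```

I handed the job in at 53 s: all three bars lie flat on the mat with the orange stripe on top, and all three bottles stand upright in separate cells of the large carrier; the tape roll hasn't moved, and I never touched the marker pen, though the arm hid it in the last picture.

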